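# Lock the depth stop of the dental milling unit

## Robot

A 6-joint arm with a two-finger parallel gripper is mounted at the origin on the work surface. World frame = base frame: x ahead of the robot, y to its left, z up, the work surface at z = 0. Lengths are in m, angles in rad, forces in N, time in s.
With the tool pointing down it reaches from about 0.35 to 0.775 m from the base axis. Payload 7.3 kg.
Tool frame: the origin (TCP) lies midway between the tips of the shut fingers; the grasp point (between the pads) lies 19 mm behind it (robot.tcp_to_grasp is the distance from the TCP to the grasp point, in m); z points along the fingers, y is the line along which they close (so a half turn about z gives the same grasp; the last joint's range is limited). The gripper opens to 92 mm and grips with 3 to 60 N. Pads are 19 mm wide; open, the fingers measure 130 mm over their backs; the gripper's body (75 mm by 190 mm) begins 47 mm behind the grasp point.
Start: joints at [1.143, 0.342, 1.524, -0, 1.275, -0.146], TCP at [0.146, 0.504, 0.227] pointing down, gripper open.
Joint ranges: [-2.53, 2.53], [-0.77, 2.02], [0.04, 2.7], [-1, 4.14], [0.28, 2.66], [-3.11, 3.11]. Speed limits (rad/s): [2.57, 2.57, 3.14, 3.14, 3.14, 3.14].

## Interface

Orientations are given as [roll, pitch, yaw] about the fixed x, y, z axes, in that order (R = Rz(yaw) Ry(pitch) Rx(roll)).
In Python, from cell import readout, cams, ticket, robot gives the robot as it stands. The module is installed in compiled form; this text tells all that it offers.
- The arm moves only by the tool jog_arm, never from a script. Its argument "plan" is a list of rows, each a list of 5 numbers: the shift along the world's x, y, z each as a share of 0.08 m, from -1 to 1, then the turn about the world's z as a share of 90 degrees, from -1 to 1, then the opening, from -1 (shut) to 1 (fully open). A call has 1 to 12 rows; each row is the pose to reach, as a shift and turn from the pose commanded when the call began; what a row does not reach only later rows make up. A row lasts 1/10 s, in which the tool goes at most 50 mm and 8.59 degrees, less where a joint would pass 70% of its speed; a pose out of reach is approached as far as the arm can. A call with a number of a shift or a turn outside -1 to 1 is refused whole. A call with a gripper value outside its range is refused whole. The fingers move at their own pace and stop on an object; "squeeze" is the grip in N (left out, the last holds). Time passes only in rows, so rows that repeat a pose let the fingers close. It gives the time, the measured TCP pose, the force, the opening and the grip force at its end, in the units of the state.
- readout.observe(): the state, without advancing time (a new reading comes with each control period).
- cams.read_camera(name): name is "side" or "top" or "wrist"; returns the picture (384x512x3 uint8, blue, green, red); there is no depth.
- cams.calibration(name): a dict with "K" (3x3 intrinsics, pixels), "world_from_camera" (4x4, takes a point from camera to world coordinates). Camera axes: x right, y down, z forward; pixel columns grow to the right and rows downward; lengths in m; the calibration is good to about 2 mm. A picture is of the moment at which its call begins: read the wrist's pose just before it. calibration takes no time and is no camera call; for the wrist camera it gives the pose at the moment of the call.
- ticket.hand_in(): hands the job in; it is judged then, once.
The state is a dict: "time": time; "qpos": joint angles; "qvel": joint speeds; "joint_efforts": joint torques, N m; "tool_pos": TCP position; "tool_rot": TCP orientation; "contact_force": force on the tool from outside, world axes, zero at the start; "torque": the same for the moment, N m; "opening": finger opening in m; "grip_force": force on a finger pad.
Only numpy, scipy, OpenCV 4.12 (cv2) and the standard library are available. Lean on these libraries where they do the work, as an engineer would, in place of code of your own. Each camera call takes 0.05 s, during which the arm holds its last target. There are 200 camera calls.

## Task

The depth stop of the milling unit has just been set, so lock it: put the large open-ended spanner on the brass hexagonal stop nut with its shank beside the column, so that the column keeps the spanner from following round, and with the spanner still on the nut screw the knurled jam nut above it clockwise down against the stop nut and then some 20 degrees further until it is tight. The stop nut must not turn by more than half a flat at any time. Then slide the spanner off and lay it flat on the grey mat again, letting go only when it is down, without disturbing the other things on the bench.

Things in the scene. Friction and masses are not known exactly. Their poses are not given: they have to be found in the camera images.
- mill: white dental milling unit fixed to the bench: base 270 x 180 mm, chromed column, white head casting. Origin: centre of the base's underside, on the bench; z up, x from the spindle end to the column end. In mm in this frame: flat level head top at z 190, x -90 to 125, y -65 to 75; grey spindle, 34 thick, at (-55, -35), up to z 238; stop rod, 16 thick, at (-30, 40), up to z 234
- nut_seat (a point): point on the axis of the stop rod and its nuts, 4 mm above the flat head top on which the stop nut sits (mid-height of a spanner lying on that top); its axes are those of the mill
- jam_grip (a point): point on the axis of the jam nut, at mid-height of its knurled grip, 24 mm above the flat top. The jam nut is a round knurled steel nut 24 mm in diameter and 16 mm tall; its grip reaches from 15 to 31 mm above the flat top
- column_side (a point): point on the axis of the column, 4 mm above the flat head top, at (85, 0) mm in the mill's frame. The column is 30 mm thick and ends 45 mm above the flat top. A spanner pushed onto the stop nut with its shank along the mill's +x passes the column on the column's +y side with 6 to 30 mm to spare; clockwise turning swings it against the column
- stop_nut (a joint): angle of the stop nut, rad, growing clockwise seen from above. A brass hexagon, 24 mm across flats, 12.5 mm tall, on the flat head top under the jam nut; at 0 two flats are parallel to the mill's x axis. It starts within 0.09 rad of 0. It turns on its rod against about 0.1 N m, so it follows a tightened jam nut unless it is held
- stop_nut_mark (a point): red paint mark on the corner of the stop nut that points to the mill's -x, 12.5 mm from the nut's axis; half a flat of turn is 0.52 rad and moves it 6.4 mm
- jam_run (a joint): how far the jam nut has been screwed down towards the stop nut, rad, clockwise from above: 0 to 0.9, where it meets the stop nut. It starts between 0.2 and 0.65 and turns easily, 0.025 N m
- jam_tight (a joint): how far the jam nut has been tightened after meeting the stop nut, rad: 0 to a hard end at 0.6. Turning this takes 0.25 N m, which is possible only with the stop nut held. Tight enough is 0.22 or more
- spanner: large flat steel open-ended spanner, 0.18 to 0.28 kg, 8 mm thick, the larger of the two on the mat. Origin: underside, centre of the jaw; z up as it lies. The jaw opens to -x and is 25.6 mm wide; its prongs end 14 mm before the origin, its throat is 14 mm behind it, the head is 49 mm wide; the shank, 14 mm wide, runs to +x and ends 150 mm from the origin
- spanner_jaw (a point): centre of the spanner's jaw at mid-thickness, on the axis of a nut that it is fully pushed onto
- spanner_shank (a point): middle of the spanner's shank near its centre of mass, 50 mm from the jaw centre, at mid-thickness: a good place to grip it
- mat: grey bench mat, 280 x 220 x 3 mm, lying flat and fixed, left or right of the mill. Origin: centre of its underside; x along its long side
- spanner_small: small spanner, 100 mm long, 5 mm thick, on the mat: leave alone. Origin: underside, centre of its jaw, shank to +x
- arch: ochre stone model of a dental arch, 62 x 57 x 23 mm, on the mat: leave alone. Origin: centre of its underside
- bur_block: aluminium block of burs, 75 x 45 x 43 mm, on the white tray at the other side of the mill: leave alone. Origin: centre of its underside
- amber: small amber bottle, 34 mm thick, 75 mm tall, on the white tray: leave alone. Origin: centre of its underside
- handpiece: brown handpiece lying on its cream rest, 150 mm long, 49 mm tall, on the white tray: leave alone. Origin: centre of the rest's underside
- blue_bottle: blue cone-shaped bottle, 62 mm wide, 122 mm tall, behind the mill, to its left: leave alone. Origin: centre of its underside
There are look-alikes about, which are no part of the job. Several things have the shape of the spanner; the one meant has the colours described above.

How it is judged:
On the way, in this order (a step that is already met when the one before it is completed fails the run):
1. the large spanner lies on the stop nut, the nut fully in its jaw (distance between spanner_jaw and nut_seat below 0.006 m), for 0.3 s.
2. the jam nut is tight against the stop nut while the spanner is on the stop nut (value of joint jam_run above 0.84 rad and value of joint jam_tight above 0.22 rad and distance between spanner_jaw and nut_seat below 0.008 m), for 0.2 s.
3. the spanner lies on the grey mat with the fingers still holding it (set down, not dropped) (x of spanner_shank in the frame of mat between -0.135 and 0.135 m and y of spanner_shank in the frame of mat between -0.105 and 0.105 m and z of spanner_shank in the frame of mat below 0.012 m and angle between spanner's own z axis and vertical below 0.15 rad and contact force between the fingers and spanner above 0.5 N), for 0.1 s.
At the end, for the whole second after the job is handed in: Jam nut down on the stop nut (jam_run over 0.84 rad) and tight (jam_tight over 0.22 rad); the stop nut's mark within 6.6 mm of its start (half a flat); the large spanner at rest, flat (within 0.06 rad) on the grey mat, its spanner_shank point at least 5 mm inside the mat's edge (value of joint jam_run above 0.84 rad and value of joint jam_tight above 0.22 rad and distance of stop_nut_mark from where it was at the start of the episode below 0.0066 m and x of spanner_shank in the frame of mat between -0.135 and 0.135 m and y of spanner_shank in the frame of mat between -0.105 and 0.105 m and z of spanner_shank in the frame of mat below 0.012 m and angle between spanner's own z axis and vertical below 0.06 rad and linear speed of spanner below 0.02 m/s); the robot touches nothing.
It fails at once if the stop nut turned by more than half a flat (distance of stop_nut_mark from where it was at the start of the episode above 0.0066 m).
It fails at once if another thing on the bench was pushed more than 25 mm or knocked over (distance of any of spanner_small, arch, bur_block, amber, handpiece, blue_bottle from where it was at the start of the episode above 0.025 m or angle between any of amber, blue_bottle's own z axis and vertical above 0.5 rad).
It also fails if it takes over 72 s, if anything falls off the work surface, if the arm or the gripper's body presses on something with over 40 N, if the wrist force passes 120 N, or if a joint passes its speed limit or range.

## Working session

There is one attempt and no reset: what is moved stays moved. The work goes in short steps, Python scripts to look and compute and a tool call to move; the robot and the scene stay as the last step left them, time stands still between calls to the robot, and variables do not carry over. Pictures are saved under pics/ and viewed, at most 10 in all, crops included, and the job is handed in when it is done.

Besides the shell and the picture viewer there is one more tool, called after "Call:" as name([rows], argument=value, ...), one row to a line, values as JSON. jog_arm: Moves the arm, as the interface text tells. Shift numbers are shares of 0.08 m and turn numbers shares of 90 degrees, none past 1 either way. Its arguments: {"type":"object","properties":{"plan":{"type":"array"},"squeeze":{"type":"number"}},"required":["plan"]}

```bash
mkdir -p pics; ls
python3 - <<'E'
from cell import readout,cams,robot
import cv2,numpy as np
s=readout.observe();print(s);print(robot.tcp_to_grasp)
for n in("side","top"):
    cv2.imwrite(f"pics/{n}0.png",cams.read_camera(n));c=cams.calibration(n);print(n,np.round(c["K"],1),np.round(c["world_from_camera"],3))
E
```

```text
pics
{'time': 0.0, 'qpos': array([ 1.14297767e+00,  3.42742440e-01,  1.52503039e+00,  4.07142258e-06,
        1.27540428e+00, -1.46028729e-01]), 'qvel': array([ 0.00026906, -0.00084635,  0.00089201, -0.00122666,  0.00059395,
       -0.00082681]), 'joint_efforts': array([ 2.17047855e-04, -4.31227076e+01, -2.44225448e+01,  7.19799497e-02,
        5.55974082e-02, -1.50286869e-04]), 'tool_pos': array([0.14580732, 0.50391395, 0.22603007]), 'tool_rot': array([-3.14002562e+00, -2.34407021e-04,  2.85980135e+00]), 'contact_force': array([ 0.05175579, -0.37709098,  0.13648818]), 'torque': array([-0.05198193, -0.0087928 ,  0.05521547]), 'grip_force': 0.0, 'opening': 0.09180479619977498}
0.0188
side [[488.4   0.  251. ]
 [  0.  488.4 190.5]
 [  0.    0.    1. ]] [[ 0.774 -0.5    0.389 -0.258]
 [-0.633 -0.597  0.493 -1.023]
 [-0.014 -0.628 -0.778  1.582]
 [ 0.     0.     0.     1.   ]]
top [[369.4   0.  260.1]
 [  0.  369.4 190.6]
 [  0.    0.    1. ]] [[-0.014 -0.99   0.141  0.303]
 [-1.     0.015  0.002 -0.136]
 [-0.004 -0.141 -0.99   1.304]
 [ 0.     0.     0.     1.   ]]
```

View pics/top0.png

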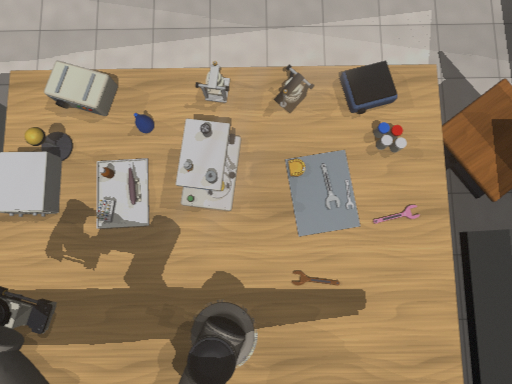

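View pics/side0.png

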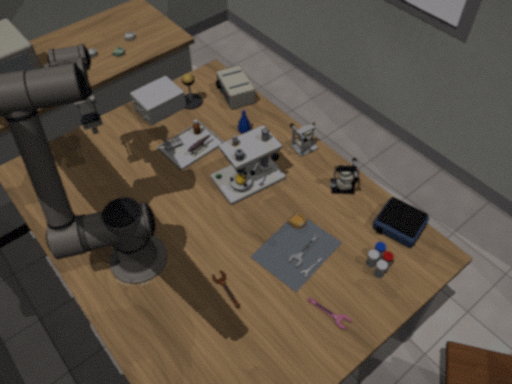

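Top view: mill head at about (205,155), grey mat at (322,192). Spanner candidates: the big steel one at (330,187) on the mat, the small steel one at (349,195) on the mat, a rusty one at (315,280) and a pink one at (397,215), both on bare wood. The steel one at (330,187) fits: larger of the two on the mat, steel-coloured. I'll confirm it in an enlarged crop.

Run:
```python
import cv2,numpy as np
t=cv2.imread("pics/top0.png")
a=cv2.resize(t[110:220,165:255],None,fx=5,fy=5,interpolation=cv2.INTER_CUBIC)
b=cv2.resize(t[140:250,280:350],None,fx=5,fy=5,interpolation=cv2.INTER_CUBIC)
cv2.imwrite("pics/c1.png",np.hstack([a,b]))
```

```text
(no output)
```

View pics/c1.png

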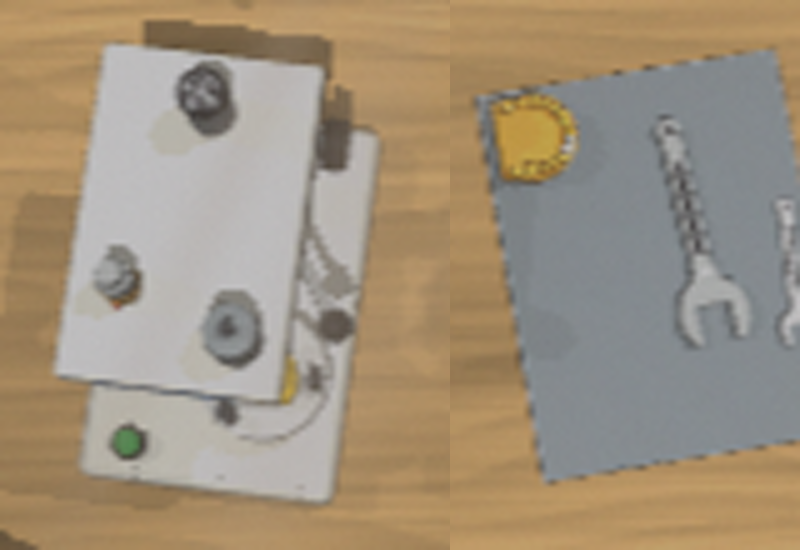

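The crop confirms it: the large steel spanner lies on the mat, jaw at crop (713,315), shank up to (668,130), and the smaller steel one is to its right. On the mill, the rod with nuts is at crop (118,270), the column at (205,92) and the spindle at (232,325). Next I measure the positions.

```bash
cat > h.py <<'E'
import numpy as np,cv2
from cell import cams,readout
def ray(n,uv,z,c=None):
    c=c or cams.calibration(n);T=c["world_from_camera"]
    uv=np.atleast_2d(np.float64(uv));d=np.c_[uv,np.ones(len(uv))]@np.linalg.inv(c["K"]).T@T[:3,:3].T
    o=T[:3,3];return o+d*((z-o[2])/d[:,2])[:,None]
def proj(n,P,c=None):
    c=c or cams.calibration(n);T=np.linalg.inv(c["world_from_camera"])
    p=(np.atleast_2d(P)@T[:3,:3].T+T[:3,3])@c["K"].T;return p[:,:2]/p[:,2:]
def rigid(M,W):  # 2D fit W=R M+t
    m,w=M.mean(0),W.mean(0);A,B=M-m,W-w
    th=np.arctan2((A[:,0]*B[:,1]-A[:,1]*B[:,0]).sum(),(A*B).sum())
    R=np.array([[np.cos(th),-np.sin(th)],[np.sin(th),np.cos(th)]]);t=w-R@m
    return th,t,np.linalg.norm(W-(M@R.T+t),axis=1)
E
python3 - <<'E'
from h import *
f=lambda p,o:np.array(p)/5+o
C=f([(105,44),(325,68),(280,403),(55,375)],(165,110))-0.4
W=ray("top",C,.19)[:,:2]
M=np.array([(125,75),(125,-65),(-90,-65),(-90,75)])/1e3
th,t,r=rigid(M,W);print("mill",np.round(W,4),th,t,r)
R=np.array([[np.cos(th),-np.sin(th)],[np.sin(th),np.cos(th)]])
for n,p in dict(rod=(-30,40),spin=(-55,-35),col=(85,0)).items():
    w=R@np.array(p)/1e3+t;print(n,w,[np.round((np.array(proj("top",[*w,z])[0])-(165,110))*5) for z in(.19,.238)])
S=f([(263+450-450,315),(668-450,130)],(280,140))-.4
print("spanner jaw,end",ray("top",S,.011))
K=f([(480-450,97),(775-450,50),(545-450,480)],(280,140));print("mat",ray("top",K,.003))
print("wrist",cams.calibration("wrist"))
E
```

```text
mill [[ 0.693   0.0961]
 [ 0.6752 -0.0419]
 [ 0.4639 -0.0139]
 [ 0.4832  0.1237]] -0.13191614498632975 [0.56084618 0.03834839] [0.00165332 0.00117615 0.00093111 0.00195235]
rod [0.53636819 0.08194687] [array([122., 287.]), array([107., 270.])]
spin [0.50172035 0.01088684] [array([238., 341.]), array([227., 326.])]
col [0.64510767 0.02716801] [array([212., 114.]), array([201.,  91.])]
spanner jaw,end [[ 0.44003162 -0.38679812  0.011     ]
 [ 0.57312291 -0.36023608  0.011     ]]
mat [[ 0.5995434  -0.22870581  0.003     ]
 [ 0.63102787 -0.44244868  0.003     ]
 [ 0.32527769 -0.26755443  0.003     ]]
wrist {'K': array([[339.11377289,   0.        , 259.43063643],
       [  0.        , 339.11377289, 192.05807691],
       [  0.        ,   0.        ,   1.        ]]), 'world_from_camera': array([[ 0.27658376,  0.92896812,  0.24600744,  0.07989975],
       [ 0.96098732, -0.26678394, -0.07300475,  0.52241555],
       [-0.00218825,  0.25660196, -0.96651469,  0.38375986],
       [ 0.        ,  0.        ,  0.        ,  1.        ]])}
```

Call:
jog_arm([
  [0.4, -0.5, 0.6, -0.09, 1],
  [0.87, -1, 1, -0.18, 1],
  [0.87, -1, 1, -0.27, 1],
  [0.87, -1, 1, -0.34, 1],
])

```text
time: 0.5
tool_pos: [0.218, 0.4231, 0.3094]
tool_rot: [3.137, 0.0, 2.317]
contact_force: [-0.7, 0.5, 1.1]
opening: 0.0918
grip_force: 0.0
```

Call:
jog_arm([
  [0.4, -0.5, 0, -0.09, 1],
  [0.87, -1, 0, -0.18, 1],
  [0.87, -1, 0, -0.27, 1],
  [0.87, -1, 0, -0.34, 1],
])

```text
time: 0.9
tool_pos: [0.2863, 0.3428, 0.3065]
tool_rot: [-3.141, 0.001, 1.783]
contact_force: [-0.4, -0.1, -0.7]
opening: 0.0918
grip_force: 0.0
```

Call:
jog_arm([
  [0.4, -0.5, 0, -0.09, 1],
  [0.87, -1, 0, -0.18, 1],
  [0.87, -1, 0, -0.27, 1],
  [0.87, -1, 0, -0.34, 1],
])

```text
time: 1.3
tool_pos: [0.3559, 0.2627, 0.3063]
tool_rot: [-3.141, 0.001, 1.249]
contact_force: [-0.1, -0.1, -0.0]
opening: 0.0922
grip_force: 0.0
```

Call:
jog_arm([
  [0.4, -0.5, 0, -0.09, 1],
  [0.87, -1, 0, -0.18, 1],
  [0.87, -1, 0, -0.27, 1],
  [0.87, -1, 0, -0.34, 1],
])

```text
time: 1.7
tool_pos: [0.4253, 0.1827, 0.3061]
tool_rot: [-3.141, 0.001, 0.715]
contact_force: [-0.4, 0.5, -0.6]
opening: 0.0917
grip_force: 0.0
```

Call:
jog_arm([
  [0.4, -0.5, 0, -0.09, 1],
  [0.87, -1, 0, -0.18, 1],
  [0.87, -1, 0, -0.27, 1],
  [0.87, -1, 0, -0.34, 1],
  [0.87, -1, 0, -0.34, 1],
  [0.87, -1, 0, -0.34, 1],
])

```text
time: 2.3
tool_pos: [0.4938, 0.1044, 0.3065]
tool_rot: [-3.142, 0.001, 0.193]
contact_force: [-0.1, -0.1, 1.2]
opening: 0.092
grip_force: 0.0
```

Run:
```python
from h import *
s=readout.observe();c=cams.calibration("wrist");im=cams.read_camera("wrist");cv2.imwrite("pics/w1.png",im);np.save("w1.npy",c,allow_pickle=True)
print(s["time"],s["tool_pos"],s["tool_rot"],c)
for w in([.5364,.0819,.234],[.5017,.0109,.238],[.645,.0272,.235]):print(proj("wrist",w,c))
```

```text
2.3 [0.49375874 0.10440164 0.30649209] [-3.14155439e+00  6.46381434e-04  1.92571626e-01] {'K': array([[339.11377289,   0.        , 259.43063643],
       [  0.        , 339.11377289, 192.05807691],
       [  0.        ,   0.        ,   1.        ]]), 'world_from_camera': array([[ 1.92948227e-01, -9.47852616e-01, -2.53665924e-01,
         5.61821530e-01],
       [-9.81208811e-01, -1.86257158e-01, -5.03739967e-02,
         1.16692443e-01],
       [ 5.00030535e-04,  2.58618813e-01, -9.65979327e-01,
         4.64068130e-01],
       [ 0.00000000e+00,  0.00000000e+00,  0.00000000e+00,
         1.00000000e+00]])}
[[302.28088564 149.49453457]]
[[390.12085933 217.92259439]]
[[431.31289532  -9.0964646 ]]
```

View pics/w1.png

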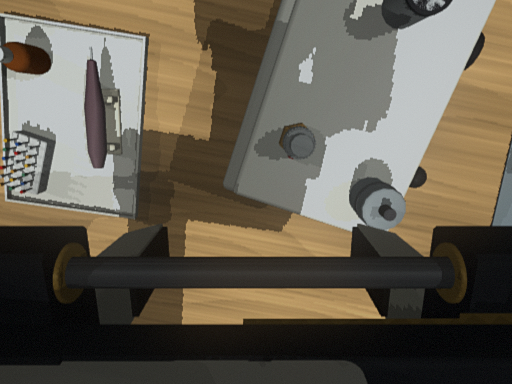

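Wrist view: stop nut (brown-brass hexagon) and jam nut at about (297,142), spindle top at (386,211), head-top corners near (225,187) and (363,233). I enlarge the nut and fit the head edges.

Run:
```python
from h import *
im=cv2.imread("pics/w1.png");c=np.load("w1.npy",allow_pickle=True).item()
cv2.imwrite("pics/c2.png",cv2.resize(im[95:245,220:420],None,fx=4,fy=4,interpolation=cv2.INTER_CUBIC))
hsv=cv2.cvtColor(im,cv2.COLOR_BGR2HSV)
print("shadow head",im[150,255],im[120,330],"wood",im[200,190],im[60,230])
m=((hsv[...,1]<50)&(hsv[...,2]>90)).astype(np.uint8)
# left edge: first grey pixel per row, near edge: last per column
L=[];N=[]
for v in range(20,175,3):
    x=np.where(m[v,205:330])[0]
    if len(x):L.append((205+x[0],v))
print(L[::6])
L=np.float32(L);l=cv2.fitLine(L,cv2.DIST_HUBER,0,.01,.01).ravel();print(l)
P=ray("wrist",[l[2:]-60*l[:2],l[2:]+60*l[:2]],.19,c);print(P,np.arctan2(*(P[0]-P[1])[[1,0]]))
```

```text
shadow head [93 98 97] [117 124 121] wood [40 61 76] [31 50 65]
[(np.int64(278), 20), (np.int64(280), 38), (np.int64(269), 56), (np.int64(268), 74), (np.int64(266), 92), (np.int64(260), 110), (np.int64(254), 128), (np.int64(248), 146), (np.int64(242), 164)]
[ 2.6030427e-01 -9.6552664e-01  2.6035156e+02  1.0111733e+02]
[[0.5148801  0.11953555 0.19      ]
 [0.60545342 0.11251305 0.19      ]] 3.0642136461771035
```

View pics/c2.png

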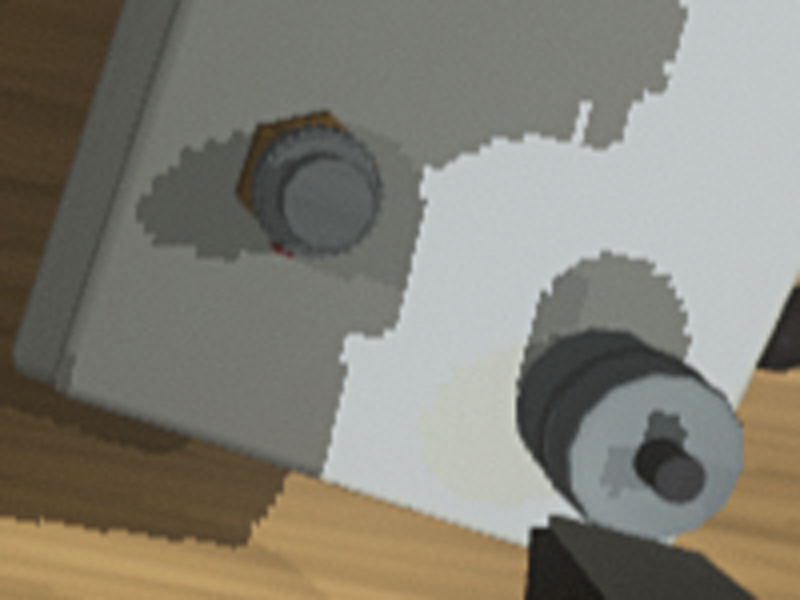

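Crop: rod top centre at crop (332,203), hexagon corners at (258,126), (330,112) and (240,190), red mark at (283,250), spindle disc at (656,455), head-top left edge from (180,0) to (60,395), and front edge from (70,395) to (525,545).

Run:
```python
from h import *
c=np.load("w1.npy",allow_pickle=True).item()
f=lambda p:np.atleast_2d(p)/4+(220,95)-.4
r=lambda p,z:ray("wrist",f(p),z,c)[:,:2]
rod=r((332,203),.234)[0];print("rod",rod,"spindle",r((656,455),.238),r((656,455),.230))
H=r([(258,126),(330,112),(240,190),(283,250)],.2025)-rod
print("hex r",np.linalg.norm(H,axis=1),"ang",np.degrees(np.arctan2(H[:,1],H[:,0])))
e=r([(180,0),(62,393)],.19);print("left",e,np.arctan2(*(e[0]-e[1])[::-1]))
g=r([(80,397),(525,545)],.19);print("front",g,np.arctan2(*(g[0]-g[1])[::-1])-np.pi/2)
for th in(-.13,-.12,-.11):
    R=np.array([[np.cos(th),-np.sin(th)],[np.sin(th),np.cos(th)]])
    o=rod-R@[-.03,.04];print(th,o,"left y",[(R.T@(p-o))[1] for p in e],"front x",[(R.T@(p-o))[0] for p in g],"sp",R@[-.055,-.035]+o)
```

```text
rod [0.53918302 0.0823206 ] spindle [[0.50762577 0.01743192]] [[0.50570791 0.01391933]]
hex r [0.01494998 0.01359785 0.01380956 0.01406179] ang [ 55.75673949  -1.9444957  107.17508097 169.42106776]
left [[0.56753295 0.11358298]
 [0.48525055 0.12225395]] -0.10499303955401587
front [[0.48512281 0.11840302]
 [0.47105378 0.01827852]] -0.13960135456579525
-0.13 [0.56374451 0.0387691 ] left y [np.float64(0.07467370993076466), np.float64(0.07260489944953101)] front x [np.float64(-0.08828155667865918), np.float64(-0.08925231676177275)] sp [0.50467141 0.01119431]
-0.12 [0.56417879 0.03901689] left y [np.float64(0.07443139992178216), np.float64(0.07318980049798476)] front x [np.float64(-0.08799094832545559), np.float64(-0.08997267770949996)] sp [0.50538439 0.01085275]
-0.11 [0.56461057 0.039269  ] left y [np.float64(0.07418564680150022), np.float64(0.07377138259404678)] front x [np.float64(-0.08769454092574497), np.float64(-0.09068704143943321)] sp [0.50610075 0.01051835]
```

Call:
jog_arm([
  [0, -0.6, 0, 0, 1],
  [0, -1, 0, 0, 1],
  [0, -1, 0, 0, 1],
])

```text
time: 2.65
tool_pos: [0.4938, 0.0218, 0.3068]
tool_rot: [3.14, 0.0, 0.189]
contact_force: [-0.5, 0.2, -0.3]
opening: 0.0921
grip_force: 0.0
```

Call:
jog_arm([
  [0, -0.6, 0, 0, 1],
  [0, -1, 0, 0, 1],
  [0, -1, 0, 0, 1],
])

```text
time: 2.95
tool_pos: [0.494, -0.0579, 0.3067]
tool_rot: [3.141, 0.0, 0.188]
contact_force: [-0.8, 0.1, 0.1]
opening: 0.0919
grip_force: 0.0
```

Call:
jog_arm([
  [0, -0.6, 0, 0, 1],
  [0, -1, 0, 0, 1],
  [0, -1, 0, 0, 1],
])

```text
time: 3.25
tool_pos: [0.4941, -0.1375, 0.3065]
tool_rot: [3.141, 0.0, 0.188]
contact_force: [0.2, 0.9, -0.5]
opening: 0.0918
grip_force: 0.0
```

Call:
jog_arm([
  [0, -0.6, 0, 0, 1],
  [0, -1, 0, 0, 1],
  [0, -1, 0, 0, 1],
])

```text
time: 3.55
tool_pos: [0.4942, -0.2172, 0.3063]
tool_rot: [3.141, 0.0, 0.188]
contact_force: [0.0, 0.2, -0.8]
opening: 0.0921
grip_force: 0.0
```

Call:
jog_arm([
  [0, -0.6, -0.5, 0, 1],
  [0, -1, -1, 0, 1],
  [0, -1, -1, 0, 1],
])

```text
time: 3.85
tool_pos: [0.4929, -0.295, 0.2226]
tool_rot: [-3.137, 0.004, 0.189]
contact_force: [-0.7, 0.3, -1.4]
opening: 0.0918
grip_force: 0.0
```

Call:
jog_arm([
  [0, -0.6, -0.5, 0, 0],
  [0, -1, -0.8, 0, 0],
  [0, -1, -0.8, 0, 0],
  [0, -1, -0.8, 0, 0],
  [0, -1, -0.8, 0, 0],
])

```text
time: 4.35
tool_pos: [0.4953, -0.3741, 0.1644]
tool_rot: [3.14, -0.002, 0.191]
contact_force: [-0.1, 1.0, 0.1]
opening: 0.0563
grip_force: 0.0
```

Run:
```python
from h import *
s=readout.observe();c=cams.calibration("wrist");im=cams.read_camera("wrist");cv2.imwrite("pics/w2.png",im);np.save("w2.npy",c,allow_pickle=True)
print(s["time"],s["tool_pos"],s["tool_rot"],s["opening"])
```

```text
4.35 [ 0.49525094 -0.37405457  0.164407  ] [ 3.14046096e+00 -1.63585197e-03  1.91184531e-01] 0.05629562550079572
```

View pics/w2.png

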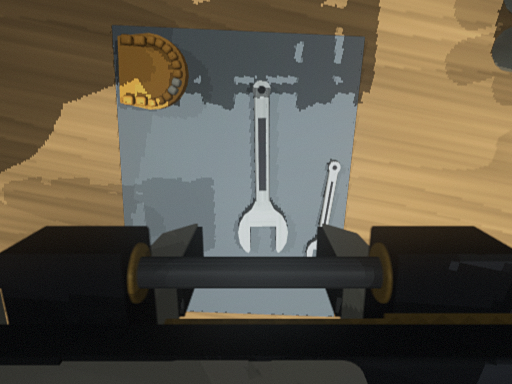

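Wrist view: the large spanner stands upright in the picture, shank end at (261,80) and jaw at about (263,235). The small spanner is at (330,205).

Run:
```python
from h import *
im=cv2.imread("pics/w2.png");c=np.load("w2.npy",allow_pickle=True).item()
g=cv2.cvtColor(im,cv2.COLOR_BGR2GRAY)
m=(g>145).astype(np.uint8);n,lab,st,ce=cv2.connectedComponentsWithStats(m)
i=max(range(1,n),key=lambda k:st[k,4] if 225<ce[k][0]<300 and ce[k][1]>100 else 0);print(st[i],ce[i])
pts=[]
for v in range(110,195,5):
    x=np.where(lab[v]==i)[0];pts.append(((x[0]+x[-1])/2,v));
    if v%20==0:print(v,x[0],x[-1])
for v in(215,225,230,235,240,245,248,250,252):
    x=np.where(lab[v]==i)[0]
    if len(x):print(v,x[0],x[-1],"gaps",[(x[k],x[k+1]) for k in np.where(np.diff(x)>3)[0]])
P=ray("wrist",pts,.011,c);l=cv2.fitLine(np.float32(P[:,:2]),cv2.DIST_L2,0,.01,.01).ravel();d=l[:2]*np.sign(l[0]);print("dir",np.arctan2(d[1],d[0]),l[2:])
ys,xs=np.where(lab==i);Q=ray("wrist",np.c_[xs,ys],.011,c)[:,:2];a=(Q-l[2:])@d;b=(Q-l[2:])@[-d[1],d[0]]
print("along",a.min(),a.max(),"len",np.ptp(a),"width",b.min(),b.max())
for o in(a.min()+.014,a.max()-.150):print("jaw",l[2:]+o*d,"grip50",l[2:]+(o+.05)*d)
```

```text
[ 238   96   50  158 2223] [262.26225821 194.07422402]
120 255 268
140 255 268
160 256 268
180 256 268
215 244 281 gaps []
225 239 286 gaps []
230 238 287 gaps [(np.int64(249), np.int64(276))]
235 238 287 gaps [(np.int64(249), np.int64(276))]
240 239 286 gaps [(np.int64(249), np.int64(276))]
245 241 284 gaps [(np.int64(249), np.int64(276))]
248 243 283 gaps [(np.int64(250), np.int64(276))]
250 244 281 gaps [(np.int64(250), np.int64(276))]
252 246 279 gaps [(np.int64(249), np.int64(277))]
dir 0.20330963 [ 0.5212584 -0.3725466]
along -0.10225466798483755 0.04818580721512302 len 0.15044047519996057 width -0.024111200420826123 0.024075939745671338
jaw [ 0.43482147 -0.39036628] grip50 [ 0.48379165 -0.38027069]
jaw [ 0.42154122 -0.39310411] grip50 [ 0.4705114  -0.38300851]
```

Call:
jog_arm([
  [-0.14, -0.08, -0.5, 0.009, -0.35],
  [-0.14, -0.08, -1, 0.009, -0.35],
  [-0.14, -0.08, -1, 0.009, -0.35],
  [-0.14, -0.08, -1, 0.009, -0.35],
  [-0.14, -0.08, -1, 0.009, -0.35],
  [-0.14, -0.08, -1, 0.009, -0.35],
])

```text
time: 5.0
tool_pos: [0.4841, -0.3827, 0.0854]
tool_rot: [3.138, -0.002, 0.204]
contact_force: [0.2, 0.1, 0.7]
opening: 0.0298
grip_force: 0.0
```

```bash
python3 -c "
from h import *
s=readout.observe();print(s['tool_pos'],s['tool_rot'],s['opening'],s['contact_force'],s['qpos'])"
```

```text
[ 0.48408981 -0.38273361  0.08537739] [ 3.13779888e+00 -2.44954889e-03  2.04155067e-01] 0.029792365277567776 [0.19665682 0.14048121 0.74563221] [-7.93118767e-01  6.39555264e-01  1.44028684e+00 -1.01368843e-06
  1.05723469e+00  5.73527636e-01]
```

Call:
jog_arm([
  [0, 0.03, -0.5, 0, -0.35],
  [0, 0.03, -0.85, 0, -0.35],
  [0, 0.03, -0.95, 0, -0.35],
  [0, 0.03, -0.95, 0, -0.35],
  [0, 0.03, -0.95, 0, -0.35],
])

```text
time: 5.5
tool_pos: [0.4838, -0.3806, 0.0086]
tool_rot: [3.139, -0.002, 0.204]
contact_force: [1.0, -0.4, -0.9]
opening: 0.0299
grip_force: 0.0
```

Call:
jog_arm([
  [0, 0, -0.04, 0, -0.35],
  [0, 0, -0.04, 0, -0.35],
  [0, 0, -0.04, 0, -1],
  [0, 0, -0.04, 0, -1],
  [0, 0, -0.04, 0, -1],
  [0, 0, -0.04, 0, -1],
  [0, 0, -0.04, 0, -1],
  [0, 0, -0.04, 0, -1],
], squeeze=45)

```text
time: 6.3
tool_pos: [0.4829, -0.3797, 0.0038]
tool_rot: [3.141, -0.0, 0.204]
contact_force: [-0.9, -0.7, 4.1]
opening: 0.0133
grip_force: 45.0
```

Call:
jog_arm([
  [0, 0, 0.1, 0, -1],
  [0, 0, 0.4, 0, -1],
  [0, 0, 0.8, 0, -1],
  [0, 0, 1, 0, -1],
])

```text
time: 6.7
tool_pos: [0.4835, -0.3804, 0.0861]
tool_rot: [3.139, -0.002, 0.204]
contact_force: [-0.4, -0.6, -2.2]
opening: 0.0133
grip_force: 45.0
```

Call:
jog_arm([
  [0.1, 0.25, 0.25, -0.02, -1],
  [0.2, 0.5, 0.5, -0.04, -1],
  [0.3, 0.75, 0.75, -0.06, -1],
  [0.3, 1, 1, -0.07, -1],
])

```text
time: 7.1
tool_pos: [0.5072, -0.2987, 0.1642]
tool_rot: [-3.142, -0.0, 0.093]
contact_force: [-0.4, 0.3, -1.7]
opening: 0.0135
grip_force: 45.0
```

Call:
jog_arm([
  [0.1, 0.25, 0.25, -0.02, -1],
  [0.2, 0.5, 0.5, -0.04, -1],
  [0.3, 0.75, 0.75, -0.06, -1],
  [0.3, 1, 1, -0.07, -1],
])

```text
time: 7.5
tool_pos: [0.5312, -0.2187, 0.2442]
tool_rot: [-3.141, 0.0, -0.017]
contact_force: [0.0, -0.1, -1.3]
opening: 0.0134
grip_force: 45.0
```

Call:
jog_arm([
  [0.1, 0.25, 0.1, -0.02, -1],
  [0.2, 0.5, 0.2, -0.04, -1],
  [0.3, 0.75, 0.3, -0.06, -1],
  [0.3, 1, 0.3, -0.071, -1],
])

```text
time: 7.9
tool_pos: [0.5556, -0.1389, 0.2686]
tool_rot: [3.141, -0.002, -0.129]
contact_force: [0.2, 0.7, -1.8]
opening: 0.0135
grip_force: 45.0
```

Call:
jog_arm([
  [0.1, 0.25, 0, 0, -1],
  [0.2, 0.5, 0, 0, -1],
  [0.3, 0.75, 0, 0, -1],
  [0.3, 1, 0, 0, -1],
])

```text
time: 8.3
tool_pos: [0.5791, -0.0588, 0.2672]
tool_rot: [-3.142, 0.001, -0.128]
contact_force: [-0.2, 0.9, -2.2]
opening: 0.013
grip_force: 45.0
```

Call:
jog_arm([
  [0.1, 0.25, 0, 0, -1],
  [0.2, 0.5, 0, 0, -1],
  [0.3, 0.75, 0, 0, -1],
  [0.3, 1, 0, 0, -1],
  [0.3, 1, 0, 0, -1],
  [0.3, 1, 0, 0, -1],
])

```text
time: 8.9
tool_pos: [0.6025, 0.0203, 0.2674]
tool_rot: [3.141, 0.001, -0.127]
contact_force: [0.0, -0.0, -2.0]
opening: 0.0134
grip_force: 45.0
```

```bash
python3 -c "
from h import *
s=readout.observe();print(s['time'],s['tool_pos'],s['tool_rot'],s['opening'],s['contact_force'],s['qpos'])"
```

```text
8.9 [0.60251202 0.0203345  0.26738488] [ 3.14097922e+00  6.24015992e-04 -1.26945356e-01] 0.013380121230938727 [ 0.01876976 -0.04034869 -1.97257388] [-9.30204234e-02  4.64029875e-01  1.22272423e+00 -5.95869522e-04
  1.45548303e+00  1.60478982e+00]
```

Call:
jog_arm([
  [0.1, 0.3, 0, 0, -1],
  [0.22, 0.64, 0, 0, -1],
  [0.22, 0.64, 0, 0, -1],
  [0.22, 0.64, -0.3, 0, -1],
  [0.22, 0.64, -0.6, 0, -1],
  [0.22, 0.64, -0.85, 0, -1],
  [0.22, 0.64, -0.85, 0, -1],
  [0.22, 0.64, -0.85, 0, -1],
])

```text
time: 9.7
tool_pos: [0.6205, 0.0704, 0.2]
tool_rot: [3.141, 0.0, -0.129]
contact_force: [0.4, 0.3, -1.9]
opening: 0.0133
grip_force: 45.0
```

Run:
```python
from h import *
s=readout.observe();c=cams.calibration("wrist");im=cams.read_camera("wrist");a=cams.read_camera("side");t=cams.read_camera("top")
print(s["time"],s["tool_pos"],s["tool_rot"],s["opening"],s["contact_force"])
b=lambda n,i,f,s=(40,40):None
u,v=map(int,proj("side",[.55,.08,.2])[0]);p=cv2.resize(a[v-40:v+40,u-45:u+45],None,fx=4,fy=4,interpolation=cv2.INTER_CUBIC)
u,v=map(int,proj("top",[.55,.08,.2])[0]);q=cv2.resize(t[v-40:v+40,u-45:u+45],None,fx=4,fy=4,interpolation=cv2.INTER_CUBIC)
w=cv2.resize(im[:,:],(360,270));cv2.imwrite("pics/c3.png",np.vstack([np.hstack([p,q]),np.hstack([w,w*0])]))
```

```text
9.7 [0.62047767 0.07042972 0.20002267] [ 3.14114270e+00  3.36683139e-05 -1.28897963e-01] 0.013321810622834595 [ 0.36624145  0.31621604 -1.93983685]
```

View pics/c3.png

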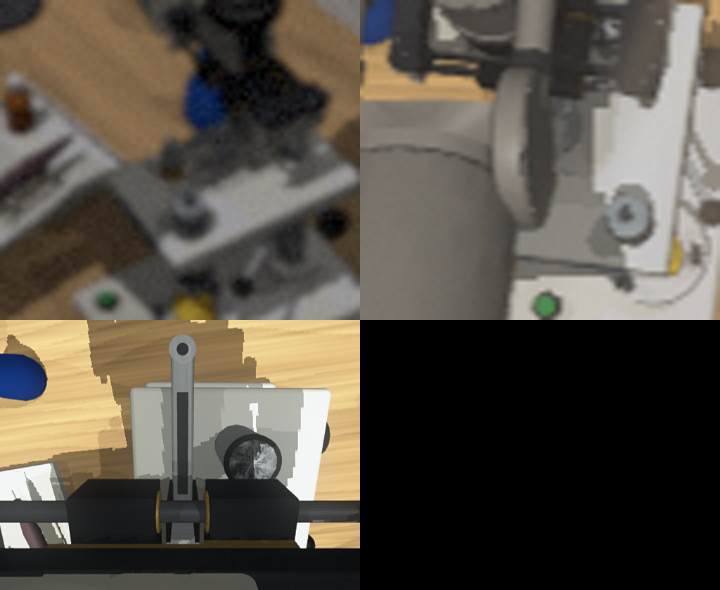

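The wrist crop shows the shank parallel to the head edges, in line with the rod, with the column to its right at about (252,460). I lower it gently.

Call:
jog_arm([
  [0, 0.01, -0.04, 0, -1],
  [0, 0.01, -0.08, 0, -1],
  [0, 0.01, -0.08, 0, -1],
  [0, 0.01, -0.08, 0, -1],
])

```text
time: 10.25
tool_pos: [0.6203, 0.0724, 0.193]
tool_rot: [3.141, 0.0, -0.128]
contact_force: [-0.2, -0.4, -2.2]
opening: 0.0132
grip_force: 45.0
```

Run:
```python
from h import *
s=readout.observe();c=cams.calibration("wrist")
print(s["tool_pos"],s["contact_force"],s["torque"])
im=cams.read_camera("wrist");cv2.imwrite("pics/w3.png",im)
hsv=cv2.cvtColor(im,cv2.COLOR_BGR2HSV);g=im.max(2)
for z,n in((.235,"col"),):
  u=np.mgrid[290:420,150:250];m=(g[150:250,290:420]<75)
  print(m.sum(),u[0].T[m].mean(),u[1].T[m].mean())
for v in (60,90,120,150,180):print(v,[int(x) for x in g[v,235:290:2]])
```

```text
[0.62031103 0.07240167 0.19302671] [-0.19812714 -0.41532116 -2.23837271] [-0.04922958  0.20147353 -0.00656512]
7962 357.4378296910324 209.6915347902537
60 [136, 133, 136, 136, 90, 109, 129, 133, 131, 129, 130, 143, 132, 129, 136, 133, 134, 137, 137, 110, 89, 139, 139, 140, 140, 139, 139, 142]
90 [157, 154, 156, 159, 133, 104, 124, 129, 130, 129, 131, 132, 134, 133, 132, 128, 131, 135, 135, 110, 90, 154, 155, 154, 155, 155, 153, 154]
120 [164, 126, 127, 127, 125, 105, 126, 128, 108, 55, 57, 54, 57, 57, 58, 56, 66, 135, 130, 107, 100, 152, 151, 151, 152, 150, 150, 150]
150 [168, 125, 127, 128, 128, 102, 124, 127, 126, 55, 58, 57, 57, 57, 55, 55, 79, 135, 128, 102, 123, 149, 150, 150, 150, 148, 150, 149]
180 [164, 124, 128, 126, 125, 94, 119, 125, 122, 52, 58, 55, 54, 55, 52, 51, 91, 131, 123, 101, 146, 148, 148, 150, 150, 147, 147, 132]
```

Call:
jog_arm([
  [-0.04, 0.005, -0.012, 0, -1],
  [-0.08, 0.01, -0.012, 0, -1],
  [-0.12, 0.015, -0.012, 0, -1],
  [-0.16, 0.02, -0.012, 0, -1],
  [-0.2, 0.026, -0.012, 0, -1],
  [-0.24, 0.031, -0.012, 0, -1],
  [-0.24, 0.031, -0.012, 0, -1],
])

```text
time: 11.0
tool_pos: [0.6006, 0.0751, 0.1923]
tool_rot: [-3.141, 0.001, -0.128]
contact_force: [-0.1, 1.4, -2.0]
opening: 0.0133
grip_force: 45.0
```

Call:
jog_arm([
  [-0.03, 0.004, 0, 0, -1],
  [-0.06, 0.008, 0, 0, -1],
  [-0.09, 0.012, 0, 0, -1],
  [-0.09, 0.012, 0, 0, -1],
])

```text
time: 11.4
tool_pos: [0.5936, 0.0759, 0.1922]
tool_rot: [-3.142, 0.0, -0.128]
contact_force: [-1.2, 0.7, -2.5]
opening: 0.0133
grip_force: 45.0
```

Call:
jog_arm([
  [-0.025, 0.003, 0, 0, -1],
  [-0.05, 0.006, 0, 0, -1],
  [-0.05, 0.006, 0, 0, -1],
])

```text
time: 11.7
tool_pos: [0.5898, 0.0764, 0.1922]
tool_rot: [-3.142, 0.0, -0.128]
contact_force: [0.8, 2.3, -1.5]
opening: 0.0136
grip_force: 45.0
```

Call:
jog_arm([
  [-0.015, 0.002, 0, 0, -1],
  [-0.025, 0.003, 0, 0, -1],
  [-0.025, 0.003, 0, 0, -1],
])

```text
time: 12.0
tool_pos: [0.588, 0.0766, 0.1922]
tool_rot: [-3.142, -0.0, -0.128]
contact_force: [0.5, 2.5, -2.6]
opening: 0.0133
grip_force: 45.0
```

Call:
jog_arm([
  [-0.012, 0.001, 0, 0, -1],
  [-0.012, 0.001, 0, 0, -1],
])

```text
time: 12.2
tool_pos: [0.587, 0.0766, 0.1922]
tool_rot: [-3.141, -0.0, -0.128]
contact_force: [1.0, 2.5, -2.5]
opening: 0.013
grip_force: 45.0
```

Call:
jog_arm([
  [-0.012, 0.001, 0, 0, -1],
  [-0.012, 0.001, 0, 0, -1],
])

```text
time: 12.4
tool_pos: [0.5862, 0.0767, 0.1923]
tool_rot: [-3.141, -0.001, -0.128]
contact_force: [3.0, 2.8, -1.7]
opening: 0.0137
grip_force: 45.0
```

Call:
jog_arm([
  [-0.01, 0.001, 0, 0, -1],
  [-0.01, 0.001, 0, 0, -1],
])

```text
time: 12.6
tool_pos: [0.5861, 0.0767, 0.1925]
tool_rot: [-3.141, -0.002, -0.128]
contact_force: [4.9, 1.6, -3.1]
opening: 0.013
grip_force: 45.0
```

Call:
jog_arm([
  [-0.01, 0.001, 0, 0, -1],
  [-0.01, 0.001, 0, 0, -1],
])

```text
time: 12.8
tool_pos: [0.586, 0.0767, 0.1926]
tool_rot: [-3.141, -0.004, -0.128]
contact_force: [6.8, 1.1, -2.9]
opening: 0.0131
grip_force: 45.0
```

Call:
jog_arm([
  [0.015, -0.001, 0, 0, -1],
  [0.015, -0.001, -0.012, 0, -1],
  [0.015, -0.001, -0.012, 0, -1],
  [0.015, -0.001, -0.012, 0, -1],
])

```text
time: 13.2
tool_pos: [0.5861, 0.0767, 0.1916]
tool_rot: [-3.141, -0.001, -0.128]
contact_force: [4.9, 2.5, 0.9]
opening: 0.0135
grip_force: 45.0
```

Call:
jog_arm([
  [0, 0, -0.012, 0, -1],
  [0, 0, -0.012, 0, -1],
  [0, 0, -0.012, 0, -1],
])

```text
time: 13.5
tool_pos: [0.5861, 0.0767, 0.1908]
tool_rot: [-3.141, -0.001, -0.128]
contact_force: [4.5, 2.2, 3.1]
opening: 0.0133
grip_force: 45.0
```

Call:
jog_arm([
  [0, 0, 0, 0, -0.7],
  [0, 0, 0, 0, -0.35],
  [0, 0, 0, 0, -0.35],
  [0, 0, 0.3, 0, -0.35],
  [0, 0, 0.7, 0, -0.35],
  [0, 0, 1, 0, -0.35],
  [0, 0, 1, 0, -0.35],
])

```text
time: 14.2
tool_pos: [0.5858, 0.0762, 0.2728]
tool_rot: [3.141, -0.003, -0.128]
contact_force: [0.3, -0.2, 0.0]
opening: 0.0302
grip_force: 0.0
```

Call:
jog_arm([
  [-0.2, 0.02, 0, 0.09, -0.1],
  [-0.4, 0.05, 0, 0.18, -0.1],
  [-0.6, 0.07, 0, 0.27, -0.1],
  [-0.6, 0.07, 0, 0.36, -0.1],
  [-0.6, 0.07, 0, 0.45, -0.1],
  [-0.6, 0.07, 0, 0.54, -0.1],
  [-0.6, 0.07, 0, 0.63, -0.1],
  [-0.6, 0.07, 0, 0.64, -0.1],
  [-0.6, 0.07, 0, 0.64, -0.1],
])

```text
time: 15.1
tool_pos: [0.5368, 0.0821, 0.2689]
tool_rot: [-3.139, 0.002, 0.874]
contact_force: [0.3, -0.3, 0.1]
opening: 0.0414
grip_force: 0.0
```

Run:
```python
from h import *
s=readout.observe();c=cams.calibration("wrist");im=cams.read_camera("wrist");np.save("w4.npy",c,allow_pickle=True)
cv2.imwrite("pics/w4.png",im)
print(s["time"],s["tool_pos"],s["tool_rot"],s["qpos"],s["opening"])
print(proj("wrist",[[.5375,.0826,.234],[.5375,.0826,.19]],c))
```

```text
15.1 [0.53675977 0.08208676 0.26894823] [-3.13945334e+00  2.47917253e-03  8.74409447e-01] [ 1.08788015e-02  3.48519280e-01  1.39661593e+00 -5.01807226e-04
  1.39969451e+00  7.07354575e-01] 0.04144976564794477
[[258.444538   217.84574068]
 [258.74851191 197.58547029]]
```

View pics/w4.png

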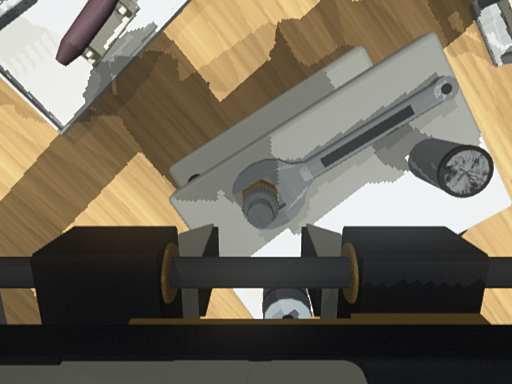

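Wrist view: spanner seated around the brass nut at (262,190), shank running up-right to (445,88), clear of the column at (465,168). The rod top is at about (259,216), as predicted. I lower onto the jam nut.

Call:
jog_arm([
  [0.01, 0.006, -0.3, 0, -0.1],
  [0.01, 0.006, -0.6, 0, -0.1],
  [0.01, 0.006, -0.77, 0, -0.1],
  [0.01, 0.006, -0.77, 0, -0.1],
  [0.01, 0.006, -0.77, 0, -0.1],
])

```text
time: 15.65
tool_pos: [0.5385, 0.0827, 0.2088]
tool_rot: [-3.141, 0.0, 0.876]
contact_force: [-0.2, -1.0, 0.4]
opening: 0.0411
grip_force: 0.0
```

Call:
jog_arm([
  [0, 0, 0, 0, -0.4],
  [0, 0, 0, 0, -1],
  [0, 0, 0, 0, -1],
  [0, 0, 0, 0, -1],
  [0, 0, 0, 0, -1],
  [0, 0, 0, 0, -1],
], squeeze=50)

```text
time: 16.25
tool_pos: [0.5383, 0.0833, 0.2094]
tool_rot: [-3.141, -0.001, 0.878]
contact_force: [-3.4, 3.0, 5.8]
opening: 0.0226
grip_force: 50.0
```

Call:
jog_arm([
  [0, 0, 0, -0.05, -1],
  [0, 0, 0, -0.1, -1],
  [0, 0, 0, -0.15, -1],
  [0, 0, 0, -0.2, -1],
  [0, 0, 0, -0.2, -1],
])

```text
time: 16.75
tool_pos: [0.5381, 0.0835, 0.2094]
tool_rot: [-3.141, -0.001, 0.561]
contact_force: [-3.6, 3.1, 6.1]
opening: 0.0222
grip_force: 50.0
```

```bash
cat > o.py <<'E'
from h import *
s=readout.observe()
for k in("time","tool_pos","tool_rot","contact_force","torque","opening"):print(k,np.round(s[k],4))
print("q6",s["qpos"][5],s["joint_efforts"][5])
E
python3 o.py
```

```text
time 16.75
tool_pos [0.5381 0.0835 0.2094]
tool_rot [-3.1409e+00 -6.0000e-04  5.6130e-01]
contact_force [-3.6166  3.1248  6.1005]
torque [ 0.5283  0.8297 -0.0053]
opening 0.0222
q6 1.0217863562264993 0.685315802693367
```

Call:
jog_arm([
  [0, 0, 0, -0.05, -1],
  [0, 0, 0, -0.1, -1],
  [0, 0, 0, -0.15, -1],
  [0, 0, 0, -0.2, -1],
  [0, 0, 0, -0.2, -1],
])

```text
time: 17.25
tool_pos: [0.538, 0.0836, 0.2094]
tool_rot: [-3.14, -0.0, 0.247]
contact_force: [-3.1, 4.3, 5.9]
opening: 0.0223
grip_force: 50.0
```

```bash
python3 o.py
python3 - <<'E'
from h import *
c=cams.calibration("wrist");im=cams.read_camera("wrist");cv2.imwrite("pics/w5.png",im)
E
```

```text
time 17.25
tool_pos [0.538  0.0836 0.2094]
tool_rot [-3.1404e+00 -1.0000e-04  2.4720e-01]
contact_force [-3.0527  4.3024  5.9172]
torque [ 0.6428  0.8874 -0.032 ]
opening 0.0223
q6 1.3358849036954212 0.6804256327450275
```

View pics/w5.png

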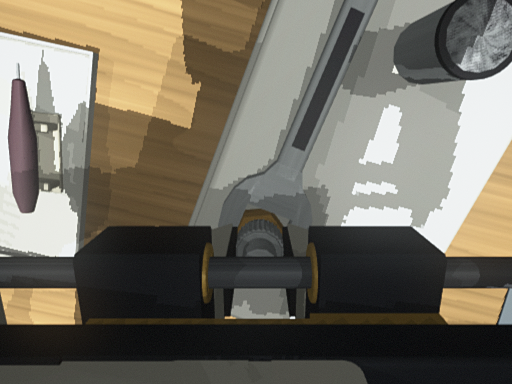

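The spanner has not swung yet: shank parallel to the head edge from (290,170) to (355,0), with a gap to the column at (425,55). From here I track the shank angle by its dark groove.

```bash
cat > sh.py <<'E'
from h import *
def shank():
    c=cams.calibration("wrist");im=cams.read_camera("wrist");m=(im.max(2)<75).astype(np.uint8)
    n,lab,st,ce=cv2.connectedComponentsWithStats(m);best=None
    for k in range(1,n):
        if 250<st[k,4]<6000:
            ys,xs=np.where(lab==k);P=ray("wrist",np.c_[xs,ys],.198,c)[:,:2]
            (a,b),w,t=cv2.minAreaRect(np.float32(P*1e3))
            if max(w)/max(min(w),1)>4 and np.hypot(*(P.mean(0)-[.61,.073]))<.06:
                l=cv2.fitLine(np.float32(P*1e3),cv2.DIST_L2,0,.01,.01).ravel()
                print("groove centre",a,b,w,"angle",np.arctan2(l[1],l[0]))
shank()
E
python3 sh.py
```

```text
groove centre 621.4945678710938 70.96722412109375 (6.829800605773926, 67.04935455322266) angle -0.13598374
```

Call:
jog_arm([
  [0, 0, 0, -0.05, -1],
  [0, 0, 0, -0.1, -1],
  [0, 0, 0, -0.1, -1],
])

```text
time: 17.65
tool_pos: [0.538, 0.0837, 0.2094]
tool_rot: [-3.14, 0.0, 0.09]
contact_force: [-3.4, 4.9, 6.2]
opening: 0.0226
grip_force: 50.0
```

```bash
python3 o.py; python3 sh.py
```

```text
time 17.65
tool_pos [0.538  0.0837 0.2094]
tool_rot [-3.1402  0.      0.0904]
contact_force [-3.4174  4.9251  6.1708]
torque [0.6931 0.9526 0.0912]
opening 0.0226
q6 1.4928374644642164 0.756002739071846
groove centre 621.1435546875 70.46944427490234 (6.834492206573486, 66.53842163085938) angle -0.1510177
```

Call:
jog_arm([
  [0, 0, 0, -0.05, -1],
  [0, 0, 0, -0.1, -1],
  [0, 0, 0, -0.1, -1],
])

```text
time: 18.0
tool_pos: [0.538, 0.0838, 0.2094]
tool_rot: [-3.14, 0.0, -0.067]
contact_force: [-4.0, 4.3, 6.3]
opening: 0.0224
grip_force: 50.0
```

```bash
python3 o.py; python3 sh.py
```

```text
time 18.0
tool_pos [0.538  0.0838 0.2094]
tool_rot [-3.1401e+00  3.0000e-04 -6.6600e-02]
contact_force [-4.0295  4.3455  6.3275]
torque [0.8378 0.911  0.1134]
opening 0.0224
q6 1.6498598290171291 0.7868458516895771
groove centre 618.3462524414062 59.385231018066406 (7.148791313171387, 66.07825469970703) angle -0.28971443
```

Call:
jog_arm([
  [0, 0, 0, -0.05, -1],
  [0, 0, 0, -0.08, -1],
  [0, 0, 0, -0.08, -1],
])

```text
time: 18.35
tool_pos: [0.538, 0.0839, 0.2094]
tool_rot: [-3.14, 0.0, -0.191]
contact_force: [-4.7, 5.2, 5.6]
opening: 0.0223
grip_force: 50.0
```

```bash
python3 o.py; python3 sh.py
```

```text
time 18.35
tool_pos [0.538  0.0839 0.2094]
tool_rot [-3.1401e+00  5.0000e-04 -1.9130e-01]
contact_force [-4.6657  5.1527  5.5709]
torque [0.8015 0.88   0.161 ]
opening 0.0223
q6 1.77458812278359 0.5763635225594044
groove centre 617.0371704101562 59.73405456542969 (7.161145210266113, 63.41634750366211) angle -0.2891545
```

Call:
jog_arm([
  [0, 0, 0, -0.05, -1],
  [0, 0, 0, -0.1, -1],
  [0, 0, 0, -0.1, -1],
])

```text
time: 18.7
tool_pos: [0.538, 0.084, 0.2094]
tool_rot: [-3.14, 0.001, -0.349]
contact_force: [-3.9, 4.7, 6.5]
opening: 0.0228
grip_force: 50.0
```

```bash
python3 o.py; python3 sh.py
```

```text
time 18.7
tool_pos [0.538  0.084  0.2094]
tool_rot [-3.140e+00  7.000e-04 -3.492e-01]
contact_force [-3.9046  4.6955  6.5315]
torque [0.8589 0.9101 0.1703]
opening 0.0228
q6 1.9325373435274857 0.8065163344144821
groove centre 616.7826538085938 59.78444290161133 (7.216364860534668, 63.04949188232422) angle -0.28766668
```

Call:
jog_arm([
  [0, 0, 0, -0.05, -1],
  [0, 0, 0, -0.1, -1],
  [0, 0, 0, -0.1, -1],
], squeeze=58)

```text
time: 19.05
tool_pos: [0.5381, 0.0841, 0.2094]
tool_rot: [-3.14, 0.001, -0.506]
contact_force: [-4.8, 5.0, 6.2]
opening: 0.0223
grip_force: 58.0
```

```bash
python3 o.py; python3 sh.py
```

```text
time 19.05
tool_pos [0.5381 0.0841 0.2094]
tool_rot [-3.1398e+00  1.0000e-03 -5.0640e-01]
contact_force [-4.7908  5.0014  6.2332]
torque [1.0138 0.8703 0.1752]
opening 0.0223
q6 2.089619746278315 0.7953017391264439
groove centre 618.2191772460938 59.34666442871094 (7.227231502532959, 66.10566711425781) angle -0.28595284
```

Call:
jog_arm([
  [0, 0, 0, -0.04, -1],
  [0, 0, 0, -0.08, -1],
  [0, 0, 0, -0.08, -1],
])

```text
time: 19.4
tool_pos: [0.5381, 0.0842, 0.2094]
tool_rot: [-3.14, 0.001, -0.632]
contact_force: [-4.0, 6.0, 6.1]
opening: 0.0223
grip_force: 58.0
```

```bash
python3 o.py; python3 sh.py
```

```text
time 19.4
tool_pos [0.5381 0.0842 0.2094]
tool_rot [-3.1398e+00  1.2000e-03 -6.3150e-01]
contact_force [-3.993   5.9892  6.1449]
torque [1.0327 0.8938 0.1966]
opening 0.0223
q6 2.2148500122587236 0.6722225993871689
groove centre 618.8406372070312 59.180110931396484 (7.277052402496338, 67.50835418701172) angle -0.28785416
```

Call:
jog_arm([
  [0, 0, 0, -0.03, -1],
  [0, 0, 0, -0.06, -1],
  [0, 0, 0, -0.06, -1],
])

```text
time: 19.75
tool_pos: [0.5381, 0.0842, 0.2094]
tool_rot: [-3.14, 0.001, -0.725]
contact_force: [-2.5, 6.5, 5.9]
opening: 0.0222
grip_force: 58.0
```

```bash
python3 o.py; python3 sh.py
```

```text
time 19.75
tool_pos [0.5381 0.0842 0.2094]
tool_rot [-3.1398e+00  1.3000e-03 -7.2510e-01]
contact_force [-2.5365  6.5254  5.8876]
torque [1.0605 0.8544 0.2312]
opening 0.0222
q6 2.308410696172105 0.660891942679882
groove centre 618.8424072265625 59.21351623535156 (7.253213405609131, 67.48275756835938) angle -0.288221
```

Call:
jog_arm([
  [0, 0, 0, -0.03, -1],
  [0, 0, 0, -0.05, -1],
  [0, 0, 0, -0.05, -1],
])

```text
time: 20.1
tool_pos: [0.5382, 0.0843, 0.2094]
tool_rot: [-3.14, 0.001, -0.803]
contact_force: [-4.0, 6.5, 5.7]
opening: 0.0224
grip_force: 58.0
```

```bash
python3 o.py; python3 sh.py
```

```text
time 20.1
tool_pos [0.5382 0.0843 0.2094]
tool_rot [-3.1398e+00  1.3000e-03 -8.0280e-01]
contact_force [-4.0137  6.4619  5.6899]
torque [1.1288 0.7902 0.4002]
opening 0.0224
q6 2.386251977825545 0.6992330588400364
groove centre 618.8243408203125 59.21805953979492 (7.307549953460693, 67.45658874511719) angle -0.28858623
```

Torque jumped to 0.40 N m, so the jam nut is at its hard end and fully tight, and the spanner rests against the column. I release and go back to the spanner.

Call:
jog_arm([
  [0, 0, 0, 0, -0.5],
  [0, 0, 0, 0, -0.1],
  [0, 0, 0, 0, -0.1],
  [0, 0, 0.3, 0, -0.1],
  [0, 0, 0.6, 0, -0.1],
  [0, 0, 0.8, 0, -0.1],
  [0, 0, 0.8, 0, -0.1],
])

```text
time: 20.85
tool_pos: [0.5397, 0.0824, 0.2748]
tool_rot: [-3.139, -0.004, -0.804]
contact_force: [0.2, 0.9, -0.2]
opening: 0.0413
grip_force: 0.0
```

Call:
jog_arm([
  [0.2, -0.1, 0, 0.08, -0.35],
  [0.4, -0.18, 0, 0.16, -0.35],
  [0.57, -0.18, 0, 0.24, -0.35],
  [0.57, -0.18, 0, 0.328, -0.35],
  [0.57, -0.18, 0, 0.328, -0.35],
  [0.57, -0.18, 0, 0.328, -0.35],
])

```text
time: 21.45
tool_pos: [0.5837, 0.0682, 0.2716]
tool_rot: [3.141, 0.002, -0.292]
contact_force: [-0.2, -0.2, 0.4]
opening: 0.0296
grip_force: 0.0
```

```bash
python3 o.py; python3 sh.py;  python3 - <<'E'
from h import *
im=cams.read_camera("wrist");cv2.imwrite("pics/w6.png",im)
E
```

```text
time 21.45
tool_pos [0.5837 0.0682 0.2716]
tool_rot [ 3.1408e+00  1.6000e-03 -2.9190e-01]
contact_force [-0.1735 -0.2017  0.3928]
torque [-0.0679  0.2053  0.0131]
opening 0.0296
q6 1.8488941330371826 -0.17178320791572332
groove centre 618.733642578125 58.978450775146484 (6.8608903884887695, 67.16455078125) angle -0.29258418
```

Call:
jog_arm([
  [0, 0.016, -0.4, 0, -0.35],
  [0, 0.016, -0.75, 0, -0.35],
  [0, 0.016, -0.92, 0, -0.35],
  [0, 0.016, -0.92, 0, -0.35],
  [0, 0.016, -0.92, 0, -0.35],
])

```text
time: 22.05
tool_pos: [0.5843, 0.0697, 0.1997]
tool_rot: [-3.142, -0.001, -0.289]
contact_force: [1.0, 0.7, 0.7]
opening: 0.03
grip_force: 0.0
```

Call:
jog_arm([
  [0, 0, -0.06, 0, -0.35],
  [0, 0, -0.095, 0, -0.35],
  [0, 0, -0.095, 0, -0.35],
  [0, 0, -0.095, 0, -0.6],
  [0, 0, -0.095, 0, -1],
  [0, 0, -0.095, 0, -1],
  [0, 0, -0.095, 0, -1],
  [0, 0, -0.095, 0, -1],
  [0, 0, -0.095, 0, -1],
], squeeze=40)

```text
time: 22.95
tool_pos: [0.5843, 0.0703, 0.1917]
tool_rot: [-3.141, -0.001, -0.288]
contact_force: [1.7, 4.8, 0.4]
opening: 0.013
grip_force: 40.0
```

```bash
python3 o.py
```

```text
time 22.95
tool_pos [0.5843 0.0703 0.1917]
tool_rot [-3.1405e+00 -5.0000e-04 -2.8780e-01]
contact_force [1.6561 4.801  0.4141]
torque [ 0.8549 -0.0867 -0.0722]
opening 0.013
q6 1.847402873220887 -0.008595874824095517
```

Call:
jog_arm([
  [0.002, 0.006, 0.006, 0, -1],
  [0.03, -0.003, 0.006, 0, -1],
  [0.06, -0.012, 0.006, 0, -1],
  [0.08, -0.018, 0.006, 0, -1],
  [0.08, -0.018, 0.006, 0, -1],
])

```text
time: 23.45
tool_pos: [0.5847, 0.0702, 0.1916]
tool_rot: [3.14, 0.014, -0.287]
contact_force: [-19.5, 9.2, 10.5]
opening: 0.0133
grip_force: 40.0
```

Call:
jog_arm([
  [0.05, -0.015, 0, 0, -1],
  [0.1, -0.03, 0, 0, -1],
  [0.15, -0.045, 0, 0, -1],
  [0.15, -0.045, 0, 0, -1],
])

```text
time: 23.85
tool_pos: [0.6006, 0.065, 0.1918]
tool_rot: [3.14, 0.004, -0.287]
contact_force: [-1.3, 1.7, -0.6]
opening: 0.0132
grip_force: 40.0
```

```bash
python3 o.py|sed -n 2,5p; python3 sh.py
```

```text
tool_pos [0.6006 0.065  0.1918]
tool_rot [ 3.1401  0.0037 -0.2871]
contact_force [-1.2779  1.7251 -0.6493]
torque [0.3969 0.2585 0.1307]
groove centre 634.6223754882812 54.551387786865234 (8.164166450500488, 67.69095611572266) angle -0.2796601
```

Call:
jog_arm([
  [0.05, -0.014, 0, 0, -1],
  [0.1, -0.028, 0, 0, -1],
  [0.15, -0.042, 0, 0, -1],
  [0.2, -0.057, 0, 0, -1],
  [0.2, -0.057, 0, 0, -1],
])

```text
time: 24.4
tool_pos: [0.6194, 0.0597, 0.1917]
tool_rot: [3.142, -0.001, -0.288]
contact_force: [1.7, 1.8, -2.8]
opening: 0.0131
grip_force: 40.0
```

```bash
python3 o.py|sed -n 2,5p; python3 sh.py
```

```text
tool_pos [0.6194 0.0597 0.1917]
tool_rot [ 3.1416e+00 -1.0000e-03 -2.8850e-01]
contact_force [ 1.6797  1.8266 -2.7719]
torque [ 0.2823 -0.0856  0.0633]
groove centre 653.4340209960938 48.543052673339844 (7.229599475860596, 67.14569854736328) angle -0.28512475
```

Call:
jog_arm([
  [0, 0, 0.2, 0, -1],
  [0, 0, 0.5, 0, -1],
  [0, 0, 0.8, 0, -1],
  [0, 0, 1, 0, -1],
  [0, 0, 1, 0, -1],
])

```text
time: 24.95
tool_pos: [0.6197, 0.0594, 0.2746]
tool_rot: [-3.141, -0.006, -0.289]
contact_force: [0.8, 0.6, -2.5]
opening: 0.0132
grip_force: 40.0
```

Call:
jog_arm([
  [-0.1, -0.25, 0, 0.02, -1],
  [-0.2, -0.5, 0, 0.04, -1],
  [-0.3, -0.75, 0, 0.06, -1],
  [-0.3, -1, 0, 0.07, -1],
])

```text
time: 25.35
tool_pos: [0.5932, -0.021, 0.2707]
tool_rot: [3.141, 0.002, -0.177]
contact_force: [0.0, 0.0, -2.4]
opening: 0.0133
grip_force: 40.0
```

Call:
jog_arm([
  [-0.1, -0.25, 0, 0.02, -1],
  [-0.2, -0.5, 0, 0.04, -1],
  [-0.3, -0.75, 0, 0.06, -1],
  [-0.3, -1, 0, 0.07, -1],
])

```text
time: 25.75
tool_pos: [0.5692, -0.101, 0.2707]
tool_rot: [3.141, 0.002, -0.068]
contact_force: [-0.6, 0.2, -2.0]
opening: 0.0133
grip_force: 40.0
```

Call:
jog_arm([
  [-0.1, -0.25, 0, 0.02, -1],
  [-0.2, -0.5, 0, 0.04, -1],
  [-0.3, -0.75, 0, 0.06, -1],
  [-0.3, -1, 0, 0.07, -1],
])

```text
time: 26.15
tool_pos: [0.5451, -0.181, 0.2707]
tool_rot: [-3.141, 0.002, 0.042]
contact_force: [0.9, 0.9, -1.9]
opening: 0.0132
grip_force: 40.0
```

Call:
jog_arm([
  [-0.1, -0.25, 0, 0.02, -1],
  [-0.2, -0.5, 0, 0.04, -1],
  [-0.3, -0.75, 0, 0.06, -1],
  [-0.3, -1, 0, 0.07, -1],
])

```text
time: 26.55
tool_pos: [0.521, -0.261, 0.2707]
tool_rot: [-3.141, 0.002, 0.152]
contact_force: [-0.4, -0.1, -1.2]
opening: 0.0134
grip_force: 40.0
```

Call:
jog_arm([
  [-0.1, -0.25, 0, 0, -1],
  [-0.2, -0.5, 0, 0, -1],
  [-0.3, -0.75, -0.2, 0, -1],
  [-0.3, -1, -0.5, 0, -1],
])

```text
time: 26.95
tool_pos: [0.4976, -0.3415, 0.2318]
tool_rot: [3.139, -0.0, 0.151]
contact_force: [0.6, 0.7, -2.4]
opening: 0.0132
grip_force: 40.0
```

Call:
jog_arm([
  [-0.1, -0.25, -0.2, 0.02, -1],
  [-0.2, -0.5, -0.5, 0.033, -1],
  [-0.2, -0.5, -0.8, 0.033, -1],
  [-0.2, -0.5, -0.8, 0.033, -1],
  [-0.2, -0.5, -0.8, 0.033, -1],
])

```text
time: 27.45
tool_pos: [0.4821, -0.3797, 0.1674]
tool_rot: [-3.14, 0.001, 0.203]
contact_force: [-0.3, -0.1, -1.6]
opening: 0.013
grip_force: 40.0
```

```bash
python3 o.py|sed -n 1,5p
```

```text
time 27.45
tool_pos [ 0.4821 -0.3797  0.1674]
tool_rot [-3.1404e+00  1.1000e-03  2.0340e-01]
contact_force [-0.2642 -0.1463 -1.583 ]
torque [-0.0572  0.1492 -0.0209]
```

Call:
jog_arm([
  [0, 0, -0.3, 0, -1],
  [0, 0, -0.6, 0, -1],
  [0, 0, -1, 0, -1],
])

```text
time: 27.75
tool_pos: [0.4842, -0.3809, 0.0902]
tool_rot: [3.136, -0.003, 0.204]
contact_force: [-0.1, -0.9, -1.6]
opening: 0.0133
grip_force: 40.0
```

Call:
jog_arm([
  [0, 0, -0.3, 0, -1],
  [0, 0, -0.6, 0, -1],
  [0, 0, -0.8, 0, -1],
  [0, 0, -0.88, 0, -1],
  [0, 0, -0.88, 0, -1],
  [0, 0, -0.88, 0, -1],
])

```text
time: 28.35
tool_pos: [0.4834, -0.3805, 0.0191]
tool_rot: [3.139, -0.001, 0.204]
contact_force: [0.6, -0.2, -1.4]
opening: 0.0134
grip_force: 40.0
```

Call:
jog_arm([
  [0, 0, -0.06, 0, -1],
  [0, 0, -0.12, 0, -1],
  [0, 0, -0.16, 0, -1],
  [0, 0, -0.16, 0, -1],
  [0, 0, -0.16, 0, -1],
])

```text
time: 28.85
tool_pos: [0.4824, -0.3799, 0.0047]
tool_rot: [3.142, 0.0, 0.204]
contact_force: [-0.7, 0.4, -0.9]
opening: 0.0132
grip_force: 40.0
```

Call:
jog_arm([
  [0, 0, -0.015, 0, -1],
  [0, 0, -0.015, 0, -1],
  [0, 0, -0.015, 0, -1],
])

```text
time: 29.15
tool_pos: [0.4825, -0.38, 0.0047]
tool_rot: [3.141, -0.0, 0.204]
contact_force: [-1.9, 1.5, 7.9]
opening: 0.0132
grip_force: 40.0
```

Call:
jog_arm([
  [0, 0, 0, 0, -1],
  [0, 0, 0, 0, -1],
  [0, 0, 0, 0, -0.7],
  [0, 0, 0, 0, -0.35],
  [0, 0, 0, 0, -0.35],
  [0, 0, 0.3, 0, -0.35],
  [0, 0, 0.6, 0, -0.35],
  [0, 0, 1, 0, -0.35],
  [0, 0, 1, 0, -0.35],
])

```text
time: 30.05
tool_pos: [0.4845, -0.3819, 0.0879]
tool_rot: [3.134, -0.005, 0.204]
contact_force: [0.1, -0.2, 0.8]
opening: 0.0299
grip_force: 0.0
```

Call:
jog_arm([
  [0, 0, 0.3, 0, -0.35],
  [0, 0, 0.6, 0, -0.35],
  [0, 0, 1, 0, -0.35],
  [0, 0, 1, 0, -0.35],
  [0, 0, 1, 0, -0.35],
])

```text
time: 30.55
tool_pos: [0.4825, -0.38, 0.1634]
tool_rot: [3.141, -0.0, 0.204]
contact_force: [-0.0, 0.7, -0.0]
opening: 0.03
grip_force: 0.0
```

```bash
python3 o.py
python3 - <<'E'
from h import *
t=cams.read_camera("top");w=cams.read_camera("wrist")
a=cv2.resize(t[110:220,90:255],None,fx=3,fy=3,interpolation=cv2.INTER_CUBIC)
cv2.imwrite("pics/c4.png",np.hstack([a,cv2.resize(w,(300,330))]))
E
```

```text
time 30.55
tool_pos [ 0.4825 -0.38    0.1634]
tool_rot [ 3.1409e+00 -3.0000e-04  2.0360e-01]
contact_force [-0.022   0.6999 -0.0149]
torque [-0.0047  0.1763  0.0201]
opening 0.03
q6 0.5754871185046613 0.0018363289564149454
```

View pics/c4.png

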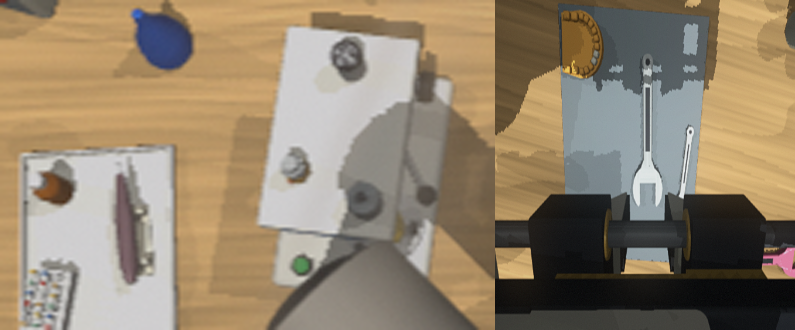

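The spanner lies flat on the mat, jaw at (648,190) in the right half, with the small spanner, arch and tray things in place and the mill clear. I hand the job in.

```bash
python3 -c "
from cell import ticket
print(ticket.hand_in())"
```

```text
the job is handed in; nothing more can be done
None
```

The jam nut is locked down on the stop nut, tightened to its hard end (about 0.6 rad by tool rotation; the task asked for some 20 degrees) while the column held the spanner. The stop nut followed by only about 0.15 rad, inferred from the spanner's swing. The spanner lies flat on the mat, the other things I could see look undisturbed, and the job was handed in at about 31 s with no verdict shown.

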